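Clear the caliper and gauge the con rod's small end

ROBOT

A 6-joint arm with a two-finger parallel gripper is mounted at the origin on a cart in front of the work surface, level with it; the furniture and walls round the work are solid. World frame = base frame: x ahead of the robot, y to its left, z up, the work surface at z = 0. Lengths are in m, angles in degrees, forces in N, time in s.
With the tool pointing down it reaches from about 0.325 to 0.85 m from the base axis. Payload 15.5 kg.
Tool frame: the origin (TCP) lies at the very end of the fingers, on their centre line; the grasp point (between the pads) lies arm.grip_depth behind it (arm.grip_depth is the distance from the TCP to the grasp point, in m); z points along the fingers, y is the direction in which the jaws open and shut (so a half turn about z gives the same grasp; the last joint's range is limited). The gripper opens to 91 mm and grips with 3 to 60 N. Pads are 32 mm wide; open, the fingers measure 118 mm over their backs; the gripper's body (76 mm by 178 mm) begins 60 mm behind the grasp point.
Start: joints at [62.08, 28.281, 77.091, -0, 74.628, -5.472], TCP at [0.239, 0.578, 0.214] pointing down, gripper open.
Joint ranges: [-166.48, 166.48], [-47.26, 123.95], [12.59, 153.08], [-70.14, 250.14], [6.76, 159.57], [-176.63, 176.63]. Speed limits (degrees/s): [108.29, 108.29, 147.25, 172.46, 172.46, 172.46].

INTERFACE

Orientations are given as a 3x3 rotation matrix whose columns are the frame's x, y, z axes.
In Python, from rig import arm gives the robot as it stands. Calls block until the motion is done:
- arm.move_to(position, orientation): joint-space move of the TCP to a pose.
- arm.move_l(position, orientation=None, feed=0.15): straight line of the TCP; orientation=None keeps the orientation; feed is the mean speed in m/s.
- arm.move_joints(angles): joint-space move.
- arm.grip(opening): finger opening in m; the grip force is fixed at half the most; returns when the fingers have stopped.
- arm.sleep(seconds).
- arm.solve_ik(position, orientation): joint angles nearest the present ones, or None.
- arm.snapshot(name): name is "side" or "top"; returns the picture (384x512x3 uint8, red, green, blue); there is no depth.
- arm.get_calibration(name): a dict with "intrinsics" (3x3 intrinsics, pixels), "cam_to_world" (4x4, takes a point from camera to world coordinates). Camera axes: x right, y down, z forward; pixel columns grow to the right and rows downward; lengths in m; the calibration is good to about 2 mm. A picture is of the moment at which its call begins. get_calibration takes no time and is no camera call.
A pose or a line that the arm cannot do raises arm.Unreachable and nothing moves.
- arm.sign_off(): hands the job in, once; it reports no verdict.
Readings, each from a call of its own:
- arm.current_t(): time.
- arm.current_joint_positions(): joint angles.
- arm.current_dq(): joint speeds.
- arm.current_tau(): joint torques, N m.
- arm.current_ee_pos(): TCP position.
- arm.current_tool_rot(): TCP orientation.
- arm.current_force(): force on the tool from outside, world axes, zero at the start.
- arm.current_torque(): the same for the moment, N m.
- arm.current_width(): finger opening in m.
Only numpy, scipy, OpenCV 4.12 (cv2) and the standard library are available. Lean on these libraries where they do the work, as an engineer would, in place of code of your own. Each camera call takes 0.05 s, during which the arm holds its last target.

TASK

The piston that was measured last still stands in the mouth of the bench caliper: set it down, standing as it is, on the bench a good hand's length (15 cm or more) away from the mouth. Then lay the connecting rod flat on the bench with its small end well inside the mouth and its shank pointing squarely out, and gently push the sliding jaw up until the small end is held snugly between both jaws. Leave everything standing there, and do not disturb the other tools.

Things in the scene. Friction and masses are not known exactly. Their poses are not given: they have to be found in the camera images.
- caliper: steel caliper clamped flat in a grey stand fixed to the bench, 280 long. Origin: bench level, front edge of the beam, mid-length. Beam lies along y (x 0 to 18, top z 12); mouth opens to -x. Fixed jaw: flat face at y=+115 looking to -y, 11 to 22 thick, reaches x=-40, z 5 to 14. Dark clamp with a round screw (34 high) on the tail, y -138 to -104. A tall black buffing machine stands close behind (+x).
- slide (a joint): opening of the caliper's jaws in m: 0 = shut, 0.1 = fully open. The sliding jaw moves along the caliper's y, towards +y when closing (its face is at y = 0.115 - opening); stiff by about 2 N and stays where it is left. Its jaw, 11 to 20 thick, also reaches x=-40, z 5 to 14; its body, 62 long in y behind the face, is 16 high (lock screw 25) over the beam.
- thumb_rest (a point): middle of the back face of the sliding jaw's dark ribbed thumb rest, the place to push it shut towards the caliper's +y (place fingers behind it, at smaller y; free for at least 35 there, even fully open). The rest is a block 20 (caliper x) by 12 (y), z 5 to 23, standing in front of the beam; point at z 14. Axes as the caliper's.
- mouth (a point): point of the caliper at x=-20, y=+81, z 9.5 in its frame: in the mouth, 34 before the fixed jaw's face, where the piston stands at first. Axes as the caliper's.
- piston: grey aluminium piston standing upside down on its flat crown, open end up; 68 diameter, 58 high, 0.26 kg, hollow above z 20 (skirt about 10 thick). Origin: centre of the crown on the bench, z up. Stands in the mouth at first. It is round: grasp it from above across the skirt, above the jaws.
- con_rod: steel connecting rod lying flat, 156 long, 20 high, 0.31 kg. Origin: middle of its length, underside; y runs along it from the small end to the big end, z up. Small end: round, 28 diameter, centre at y=-64. Shank 24 wide, z 3 to 17, y -53 to 29 (grasp across it). Big end: 54 to 70 wide, centre at y=+51.
- small_end (a point): centre of the connecting rod's small end (28 diameter, 20 high), at half its height, y=-64 in the rod's frame. Axes as the rod's.
- wood_block: bystander: wooden offcut block, 45x92x36, lying; origin at the middle of the underside, y along it; leave alone
- screwdriver: bystander: screwdriver with a red handle, 28x200x27, lying; origin at the middle of the underside, y along it; leave alone

How it is judged (in metres and radians):
On the way, in this order (a step that is already met when the one before it is completed fails the run):
1. the piston stands upright on the bench, let go, at least 14 cm from the mouth (horizontal distance between piston and mouth above 0.14 m and height (world z) of piston below 0.006 m and angle between piston's own z axis and vertical below 0.1 rad and linear speed of piston below 0.02 m/s and contact force between the fingers and piston below 0.1 N), for 0.2 s.
2. the rod lies flat with its small end inside the mouth (height (world z) of con_rod below 0.006 m and angle between con_rod's own z axis and vertical below 0.1 rad and x of small_end in the frame of caliper between -0.038 and -0.01 m and y of small_end in the frame of caliper between 0.02 and 0.1032 m), for 0.2 s.
3. the sliding jaw is pushed up to the small end, which touches both jaws (value of joint slide between 0.0258 and 0.03 m and y of small_end in the frame of caliper between 0.099 and 0.1032 m), for 0.2 s.
At the end, for the whole second after the job is handed in: Piston upright on the bench, 14 cm or more from the mouth. Rod flat, within 0.15 rad of square to the beam, small end's centre 10 to 38 mm in front of the beam and within 2 mm of touching the fixed jaw; opening 25.8 to 30 mm (small end 28). All at rest (all of step 3 and horizontal distance between piston and mouth above 0.14 m and height (world z) of each of piston, con_rod below 0.006 m and angle between each of piston, con_rod's own z axis and vertical below 0.1 rad and x of small_end in the frame of caliper between -0.038 and -0.01 m and angle between the y axis of con_rod and the x axis of caliper, either way round below 0.15 rad and linear speed of each of piston, con_rod below 0.01 m/s and velocity of joint slide between -0.005 and 0.005 m/s).
It fails at once if the piston is tipped over (angle between piston's own z axis and vertical above 0.6 rad).
It fails at once if the jaw is rammed onto the rod (over 40 N) (contact force between slide and con_rod above 40 N).
It fails at once if the wooden block or the red screwdriver is shifted by more than 3 cm (distance of any of wood_block, screwdriver from where it was at the start of the episode above 0.03 m).
It also fails if it takes over 70 s, if anything falls off the work surface, if the arm or the gripper's body presses on something with over 40 N, if the wrist force passes 120 N, or if a joint passes its speed limit or range.

## Working session

There is one attempt and no reset: what is moved stays moved. The work goes in short steps, each a Python script; the robot and the scene stay as the last script left them, time stands still between calls to the robot, and variables do not carry over. Pictures are saved under pics/ and viewed, and the job is handed in when it is done.

```bash
mkdir -p pics; ls
python3 - <<'E'
from rig import arm
import cv2,numpy as np
for n in("top","side"):
    im=arm.snapshot(n); cv2.imwrite(f"pics/{n}0.png",im[:,:,::-1])
    c=arm.get_calibration(n); print(n,c["intrinsics"],c["cam_to_world"])
print(arm.grip_depth,arm.current_t(),arm.current_ee_pos(),arm.current_tool_rot(),arm.current_width())
E
```

```text
pics
top [[445.05813835   0.         251.93961049]
 [  0.         445.05813835 198.12578255]
 [  0.           0.           1.        ]] [[-4.40270868e-04 -9.91824627e-01  1.27607664e-01  3.56773390e-01]
 [-9.99979747e-01  1.24685499e-03  6.24100084e-03  1.02314590e-01]
 [-6.34908658e-03 -1.27602332e-01 -9.91805089e-01  1.20994186e+00]
 [ 0.00000000e+00  0.00000000e+00  0.00000000e+00  1.00000000e+00]]
side [[440.74144757   0.         257.41978003]
 [  0.         440.74144757 182.9541003 ]
 [  0.           0.           1.        ]] [[ 0.9234456  -0.2234207   0.31197982  0.12064317]
 [-0.38320428 -0.49440972  0.78020094 -0.77564016]
 [-0.02006718 -0.84002513 -0.54217625  0.67895865]
 [ 0.          0.          0.          1.        ]]
0.0188 0.1 [0.23849532 0.57733377 0.213393  ] [[-9.24225304e-01  3.81847259e-01 -5.07773129e-04]
 [ 3.81847585e-01  9.24224784e-01 -9.85095033e-04]
 [ 9.31406724e-05 -1.10434170e-03 -9.99999386e-01]] 0.0912278369911454
```

View pics/top0.png

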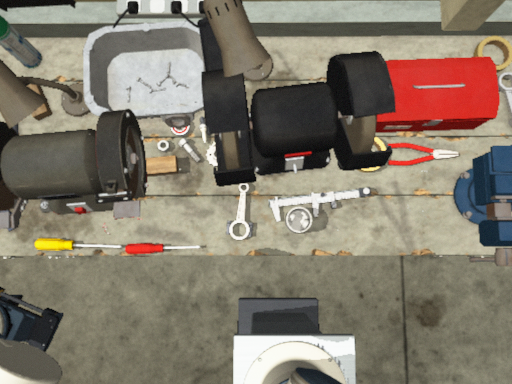

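View pics/side0.png

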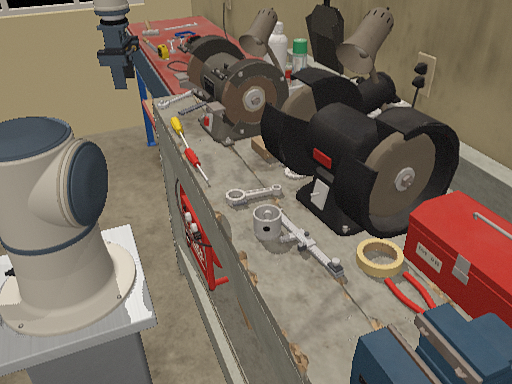

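Run:
```python
import cv2
t=cv2.imread("pics/top0.png")[165:265,215:385]; cv2.imwrite("pics/top0c.png",cv2.resize(t,None,fx=4.7,fy=4.7,interpolation=cv2.INTER_CUBIC))
t=cv2.imread("pics/side0.png")[170:290,215:355]; cv2.imwrite("pics/side0c.png",cv2.resize(t,None,fx=5,fy=5,interpolation=cv2.INTER_CUBIC))
```

```text
(no output)
```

View pics/top0c.png

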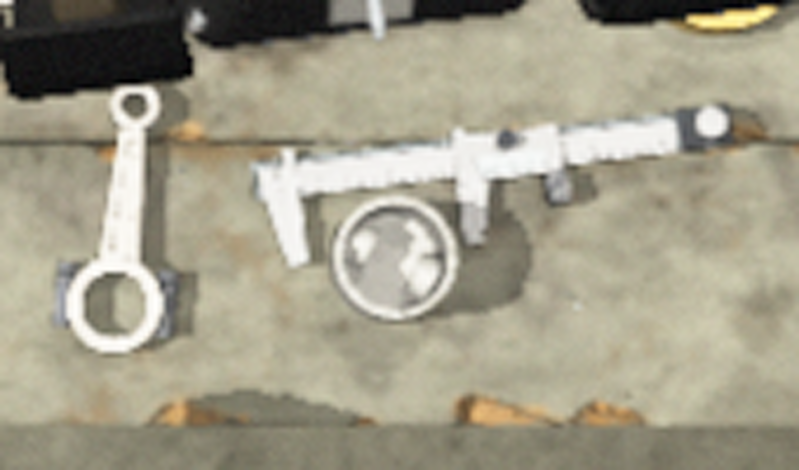

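View pics/side0c.png

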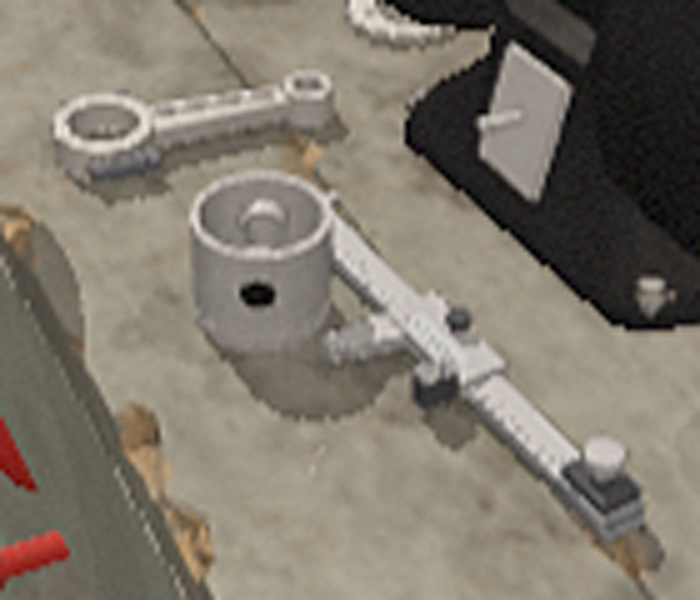

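```bash
cat > h.py <<'E'
import numpy as np,cv2
from rig import arm
def ray(n,px):
    c=arm.get_calibration(n);K=c["intrinsics"];T=c["cam_to_world"]
    d=T[:3,:3]@np.linalg.solve(K,np.array([px[0],px[1],1.]));return T[:3,3],d
def pl(n,px,z):
    o,d=ray(n,px);return o+d*(z-o[2])/d[2]
def proj(n,p):
    c=arm.get_calibration(n);T=c["cam_to_world"];q=c["intrinsics"]@(T[:3,:3].T@(np.asarray(p)-T[:3,3]));return q[:2]/q[2]
def tri(a,b):
    (o1,d1),(o2,d2)=ray("top",a),ray("side",b)
    d1=d1/np.linalg.norm(d1);d2=d2/np.linalg.norm(d2)
    s=np.linalg.lstsq(np.c_[d1,-d2],o2-o1,rcond=None)[0]
    p,q=o1+s[0]*d1,o2+s[1]*d2;return (p+q)/2,np.linalg.norm(p-q)
def down(a):
    # tool z down, jaw-opening (y) axis at world angle a (rad)
    y=np.array([np.cos(a),np.sin(a),0]);z=np.array([0,0,-1.]);return np.c_[np.cross(y,z),y,z]
E
python3 - <<'E'
from h import *
np.set_printoptions(precision=4,suppress=True)
C=lambda x,y:(x/4.7+215-.4,y/4.7+165-.4)
S=lambda x,y:(x/5+215-.4,y/5+170-.4)
print("small",pl("top",C(135,105),.02),pl("side",S(309,84),.02))
print("big",pl("top",C(115,305),.02),pl("side",S(103,122),.02))
print("piston",pl("top",C(395,257),.058),pl("side",S(263,213),.058))
# rim diameters
print("rimL/R",pl("top",C(331,257),.058),pl("top",C(460,257),.058))
print("beam front", [pl("top",C(*p),.012) for p in((320,192),(400,183),(675,150))])
print("beam back", [pl("top",C(*p),.012) for p in((310,160),(440,146),(670,118))])
print("screw",tri(C(712,122),S(604,450)), )
print("fixed jaw tip inner/outer",pl("top",C(310,262),.014),pl("top",C(290,265),.014))
print("slide jaw tip",pl("top",C(464,240),.014),pl("top",C(484,240),.014))
print("thumb", pl("top",C(557,188),.023),pl("top",C(570,190),.023))
print("edge",[pl("top",C(*p),0) for p in((20,425),(780,425))])
im=cv2.imread("pics/top0.png")
g=cv2.cvtColor(im,cv2.COLOR_BGR2GRAY)
sub=cv2.resize(g[200:245,275:325],None,fx=8,fy=8,interpolation=cv2.INTER_CUBIC)
print(cv2.HoughCircles(sub,cv2.HOUGH_GRADIENT,1,300,param1=100,param2=20,minRadius=80,maxRadius=130))
E
```

```text
small [0.5404 0.1331 0.02  ] [0.5403 0.1354 0.02  ]
big [0.4254 0.1442 0.02  ] [0.4252 0.1469 0.02  ]
piston [ 0.4495 -0.0115  0.058 ] [ 0.4503 -0.0088  0.058 ]
rimL/R [0.4496 0.0238 0.058 ] [ 0.4495 -0.0473  0.058 ]
beam front [array([0.4908, 0.0266, 0.012 ]), array([ 0.496 , -0.0195,  0.012 ]), array([ 0.5149, -0.1783,  0.012 ])]
beam back [array([0.5094, 0.0322, 0.012 ]), array([ 0.5174, -0.0429,  0.012 ]), array([ 0.5336, -0.176 ,  0.012 ])]
screw (array([ 0.527 , -0.1937,  0.0361]), np.float64(0.0014942717392488652))
fixed jaw tip inner/outer [0.4503 0.0329 0.014 ] [0.4486 0.0443 0.014 ]
slide jaw tip [ 0.4628 -0.0555  0.014 ] [ 0.4628 -0.0669  0.014 ]
thumb [ 0.4917 -0.1078  0.023 ] [ 0.4906 -0.1152  0.023 ]
edge [array([0.3578, 0.1993, 0.    ]), array([ 0.3576, -0.2362,  0.    ])]
[[[193.5 156.5 105.2]]]
```

```bash
cat >> h.py <<'E'
TH=np.radians(6.8);O=np.array([.5035,-.0745,0])
RC=np.array([[np.cos(TH),-np.sin(TH),0],[np.sin(TH),np.cos(TH),0],[0,0,1]])
cal=lambda p:O+RC@np.asarray(p,float)
def near(a):
    # pick half turn nearest zero wrist, by IK
    return down(a)
E
python3 - <<'E'
from h import *
np.set_printoptions(precision=4,suppress=True)
print(cal([-.02,.081,0]),[pl("top",p,.1) for p in((232,185),(345,165),(120,205))])
q=arm.current_joint_positions()
for a in(TH+np.pi/2,TH-np.pi/2):
    print(arm.solve_ik([.45,-.01,.15],down(a)),arm.solve_ik([.44,-.26,.1],down(a)),arm.solve_ik(cal([-.09,-.1,.05]),down(a)),arm.solve_ik([.47,.14,.05],down(a)))
E
```

```text
[0.474  0.0036 0.    ] [array([0.5331, 0.1596, 0.1   ]), array([ 0.584 , -0.1267,  0.1   ]), array([0.4826, 0.441 , 0.1   ])]
[  -8.882    19.4274  105.5026   -0.       55.07   -105.682 ] [ -37.2761   27.9372  100.4682   -0.       51.5946 -134.0761] [ -30.7902   30.3022  109.3167   -0.       40.3812 -127.5902] [  9.6068  31.5796 105.6886  -0.      42.7317 -87.1932]
[ -8.882   19.4274 105.5026  -0.      55.07    74.318 ] [-37.2761  27.9372 100.4682  -0.      51.5946  45.9239] [-30.7902  30.3022 109.3167  -0.      40.3812  52.4098] [  9.6068  31.5796 105.6886  -0.      42.7317  92.8068]
```

Run:
```python
from h import *
np.set_printoptions(precision=4,suppress=True)
D=down(TH-np.pi/2)
arm.move_l([.33,.30,.25],feed=.3)
arm.move_to([.45,-.01,.2],D)
arm.move_l([.45,-.01,.11],feed=.15)
print(arm.current_t(),arm.current_ee_pos())
for n in("top","side"):
    cv2.imwrite(f"pics/{n}1.png",cv2.resize(arm.snapshot(n)[130:300,170:370,::-1],None,fx=3.5,fy=3.5))
```

```text
3.6917 [ 0.4504 -0.0099  0.1105]
```

View pics/side1.png

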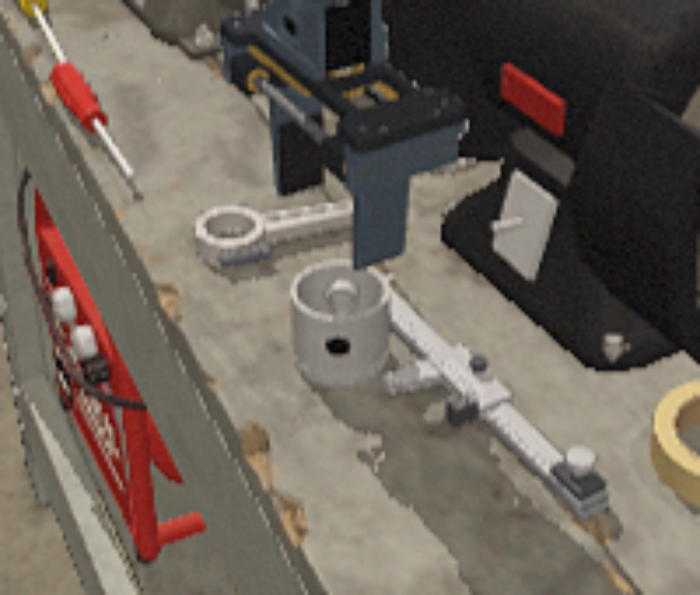

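View pics/top1.png

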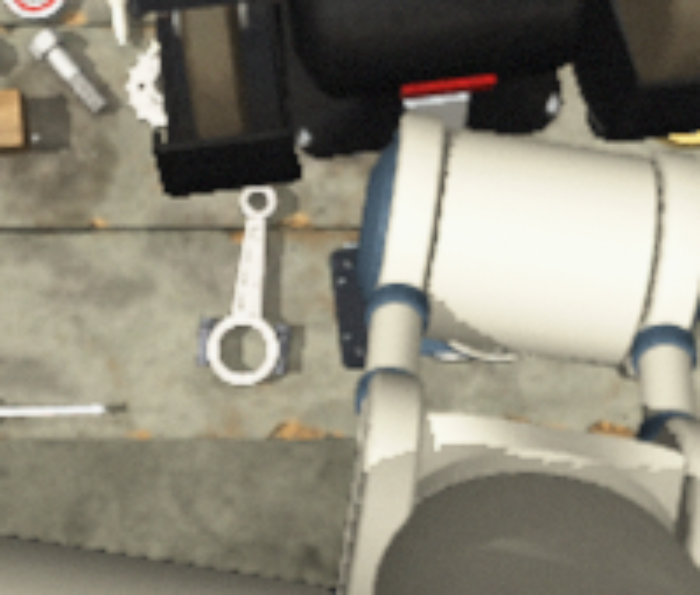

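Run:
```python
from h import *
np.set_printoptions(precision=4,suppress=True)
arm.move_l([.45,-.01,.031],feed=.08)
print(arm.current_ee_pos(),arm.current_force())
arm.grip(0.03); print(arm.current_width(),arm.current_force())
arm.move_l([.45,-.01,.12],feed=.1)
print(arm.current_t(),arm.current_width(),arm.current_force(),arm.current_ee_pos())
cv2.imwrite(f"pics/side2.png",cv2.resize(arm.snapshot("side")[130:300,170:370,::-1],None,fx=3.5,fy=3.5))
```

```text
[ 0.4502 -0.01    0.0313] [ 0.0604 -0.6621 -0.841 ]
0.06632792655387855 [-0.9898 -1.803   6.38  ]
6.475 0.06659617882046263 [ 0.2597 -0.0208 -2.5869] [ 0.4497 -0.0099  0.1195]
```

View pics/side2.png

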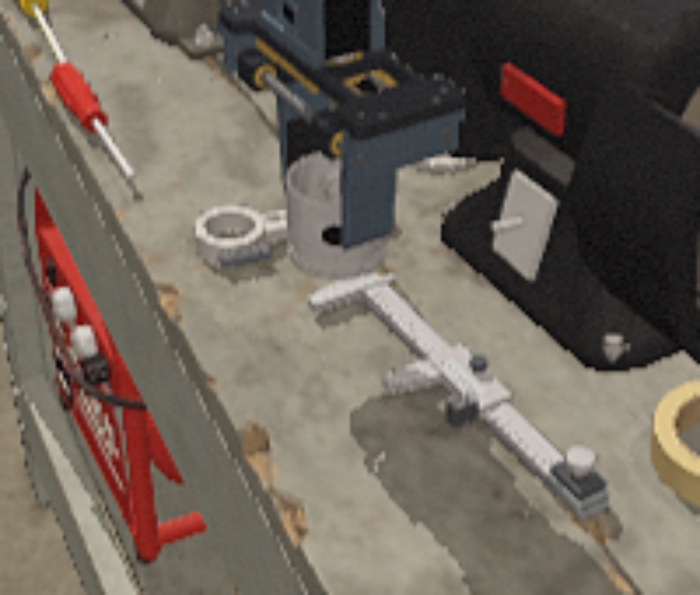

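Run:
```python
from h import *
np.set_printoptions(precision=4,suppress=True)
arm.move_l([.44,-.26,.12],feed=.15)
arm.move_l([.44,-.26,.045],feed=.1)
arm.move_l([.44,-.26,.0315],feed=.03)
print(arm.current_ee_pos(),arm.current_force())
arm.grip(0.091); arm.sleep(.3);print(arm.current_width())
arm.move_l([.44,-.26,.13],feed=.15)
arm.move_l([.44,-.1,.2],feed=.25)
print(arm.current_t())
for n in("top","side"):cv2.imwrite(f"pics/{n}3.png",arm.snapshot(n)[:,:,::-1])
```

```text
[ 0.4399 -0.26    0.0313] [ 0.0917 -0.348  -1.9952]
0.09097777123992475
12.3667
```

View pics/side3.png

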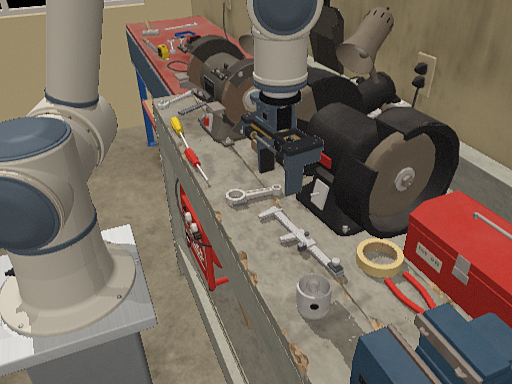

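View pics/top3.png

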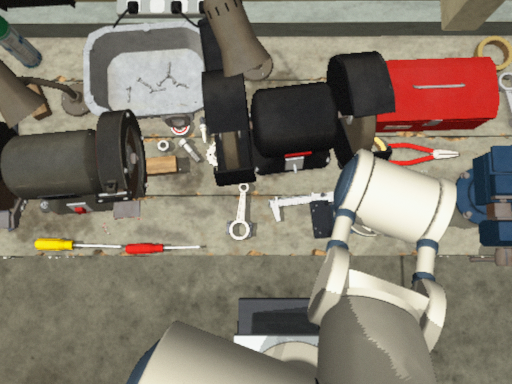

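Run:
```python
import cv2
t=cv2.imread("pics/top3.png")[175:250,220:340]; cv2.imwrite("pics/top3c.png",cv2.resize(t,None,fx=6.5,fy=6.5,interpolation=cv2.INTER_CUBIC))
t=cv2.imread("pics/side3.png")[175:285,220:350]; cv2.imwrite("pics/side3c.png",cv2.resize(t,None,fx=5,fy=5,interpolation=cv2.INTER_CUBIC))
```

```text
(no output)
```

View pics/top3c.png

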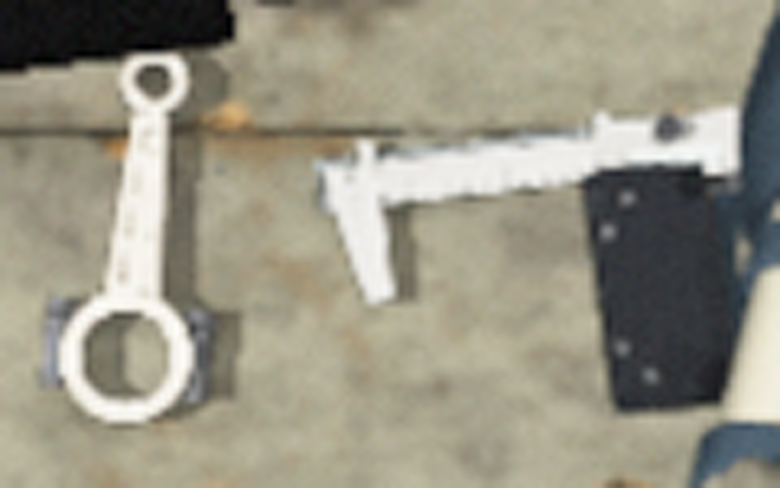

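View pics/side3c.png

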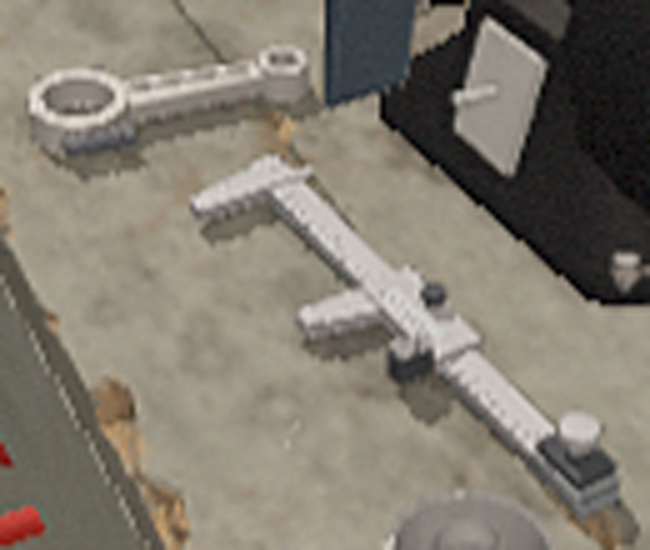

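Run:
```python
from h import *
np.set_printoptions(precision=4,suppress=True)
C=lambda x,y:(x/6.5+220-.42,y/6.5+175-.42)
S=lambda x,y:(x/5+220-.4,y/5+175-.4)
inv=lambda p:RC.T@(p-O)
for n,p in(("tip_in",pl("top",C(396,297),.014)),("root",pl("top",C(384,207),.012)),("tipS",pl("side",S(200,209),.014)),("rootS",pl("side",S(274,190),.012)),
  ("slidetipS",pl("side",S(303,326),.014)),("thumbbackS",pl("side",S(410,377),.005)),("frontbeamS",pl("side",S(540,440),.012))):print(n,p,inv(p))
print("small",pl("top",C(155,83),.02),pl("side",S(283,60),.02))
print("big",pl("top",C(127,353),.02),pl("side",S(78,97),.02))
```

```text
tip_in [0.4505 0.033  0.014 ] [-0.0399  0.113   0.014 ]
root [0.4882 0.0376 0.012 ] [-0.002   0.1131  0.012 ]
tipS [0.4494 0.0372 0.014 ] [-0.0405  0.1173  0.014 ]
rootS [0.4906 0.039  0.012 ] [0.0006 0.1142 0.012 ]
slidetipS [ 0.4583 -0.0647  0.014 ] [-0.0437  0.0151  0.014 ]
thumbbackS [ 0.4923 -0.1071  0.005 ] [-0.015 -0.031  0.005]
frontbeamS [ 0.5211 -0.1731  0.012 ] [ 0.0059 -0.1     0.012 ]
small [0.5393 0.1328 0.02  ] [0.5394 0.1347 0.02  ]
big [0.427  0.1441 0.02  ] [0.4252 0.1469 0.02  ]
```

```bash
cat >> h.py <<'E'
def rodgrasp(c,ang,off=.004): # c rod centre xy, ang of rod y axis
    u=np.array([np.cos(ang),np.sin(ang)]);return c+off*u
E
python3 - <<'E'
from h import *
np.set_printoptions(precision=4,suppress=True)
A=np.radians(174.3); g=rodgrasp(np.array([.4763,.1403]),A)
D=down(A+np.pi/2-2*np.pi)
arm.move_to([*g,.15],D)
arm.move_l([*g,.03],feed=.15)
arm.move_l([*g,.003],feed=.04)
print(arm.current_ee_pos(),arm.current_force())
arm.grip(0.0);print(arm.current_width(),arm.current_force())
arm.move_l([*g,.06],feed=.1)
print(arm.current_t(),arm.current_width(),arm.current_force())
cv2.imwrite(f"pics/side4.png",cv2.resize(arm.snapshot("side")[130:300,170:370,::-1],None,fx=3.5,fy=3.5))
E
```

```text
[0.4723 0.1407 0.003 ] [0.4462 0.6971 0.1368]
0.023818759047352773 [-0.1302 -1.1424 -1.0108]
16.9667 0.023796767232849896 [ 0.1317 -0.0736 -4.0126]
```

View pics/side4.png

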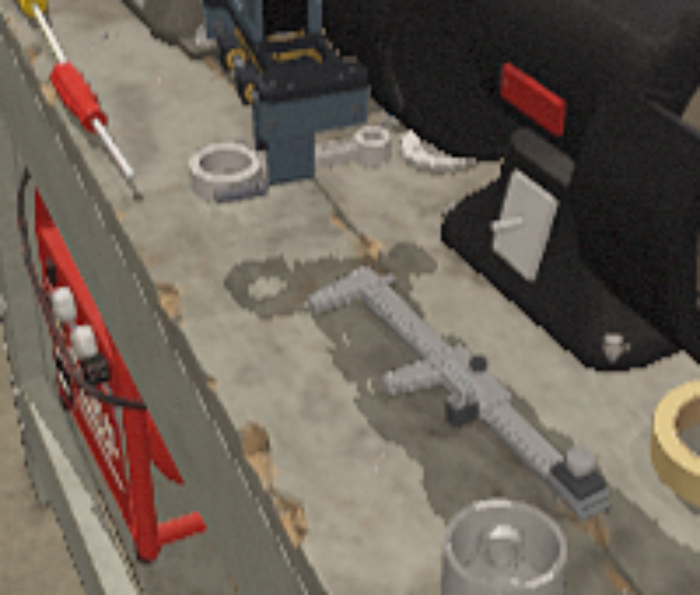

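Run:
```python
from h import *
np.set_printoptions(precision=4,suppress=True)
V=lambda x,y:(x/3.5+170-.36,y/3.5+130-.36)
inv=lambda p:RC.T@(p-O)
e=arm.current_ee_pos();z=e[2]-.003+.02
s=pl("side",V(373,132),z);b=pl("side",V(226,161),z)
print("before",e,s,b,np.linalg.norm(s-b),np.linalg.norm(s[:2]-e[:2]),np.degrees(np.arctan2(*(b-s)[1::-1])))
D=down(TH-np.pi/2)
T=cal([-.020-.068,.098,0])
arm.move_l([e[0]-.04,e[1],.07],feed=.15)
arm.move_l([T[0],T[1],.07],D,feed=.12)
arm.move_l([T[0],T[1],.035],feed=.1)
print(arm.current_t(),arm.current_ee_pos(),T)
for n in("top","side"):cv2.imwrite(f"pics/{n}5.png",cv2.resize(arm.snapshot(n)[150:290,190:340,::-1],None,fx=4.2,fy=4.2,interpolation=cv2.INTER_CUBIC))
```

```text
before [0.4719 0.1406 0.0594] [0.5423 0.1415 0.0764] [0.4259 0.1485 0.0764] 0.11668568399164576 0.07047583421768479 176.57793361733312
19.1833 [0.4044 0.0126 0.035 ] [0.4045 0.0124 0.    ]
```

View pics/side5.png

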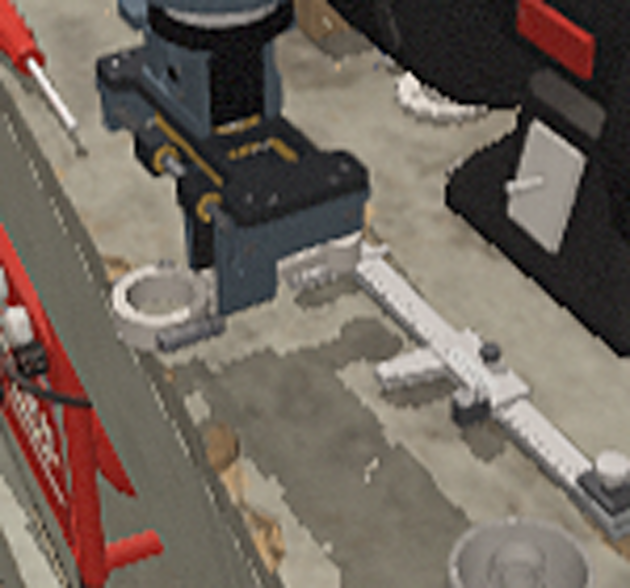

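View pics/top5.png

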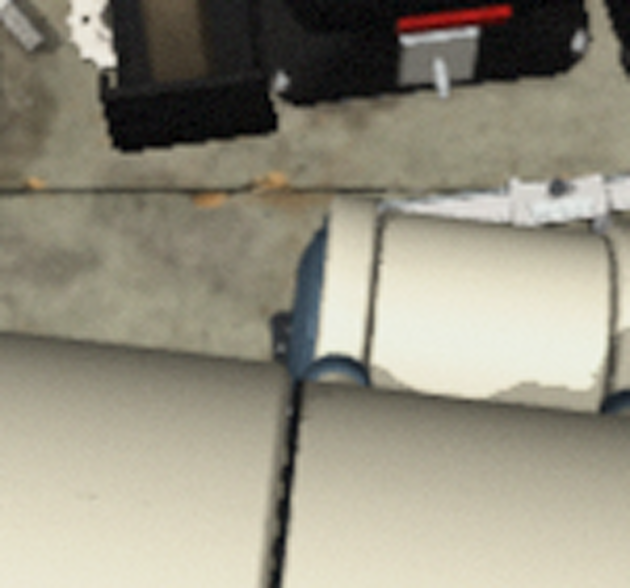

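Run:
```python
from h import *
np.set_printoptions(precision=4,suppress=True)
inv=lambda p:RC.T@(p-O)
P=lambda y,z:cal([-.020-.068,y,z])
arm.move_l(P(.094,.035),feed=.1)
arm.move_l(P(.094,.012),feed=.05)
f0=arm.current_force();print(f0)
for z in(.008,.005,.0035):
    arm.move_l(P(.094,z),feed=.03);print(z,arm.current_force(),arm.current_torque())
print(arm.current_t(),inv(arm.current_ee_pos()))
for n in("side",):cv2.imwrite(f"pics/{n}6.png",cv2.resize(arm.snapshot(n)[170:280,190:320,::-1],None,fx=5,fy=5,interpolation=cv2.INTER_CUBIC))
```

```text
[ 0.4167  0.1528 -3.3733]
0.008 [-0.2068 -0.2258 -3.7443] [-0.0913  0.1351  0.0159]
0.005 [-0.3535 -1.0033 -3.092 ] [-0.0366  0.1867  0.0249]
0.0035 [ 0.218   0.1822 -2.5959] [-0.0777  0.1081 -0.0134]
20.925 [-0.088   0.094   0.0034]
```

View pics/side6.png

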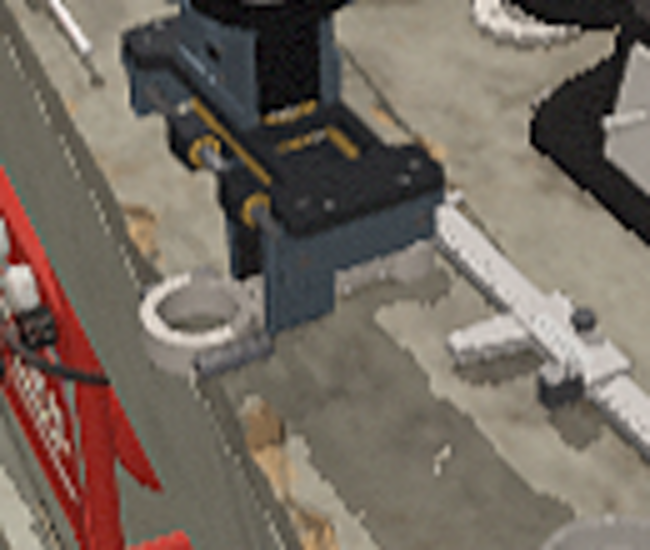

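Run:
```python
from h import *
np.set_printoptions(precision=4,suppress=True)
inv=lambda p:RC.T@(p-O)
P=lambda y,z:cal([-.020-.068,y,z])
for y in np.arange(.095,.1045,.001):
    arm.move_l(P(y,.0035),feed=.02);arm.sleep(.05)
    f=RC.T@arm.current_force();print(round(y,4),f,arm.current_torque()[2])
    if f[1]<-3.5: break
print(arm.current_t())
```

```text
0.095 [-0.247  -0.5145 -2.2375] -0.03013489437933118
0.096 [-0.0667  0.3339 -3.2954] 0.058198044400698264
0.097 [ 0.4758 -0.5921 -2.8227] -0.000609404310221178
0.098 [-0.1515 -0.2874 -3.1914] 0.020206161630740193
0.099 [-0.7085  0.5677 -3.529 ] -0.02330527104903629
0.1 [ 0.0482 -1.0114 -3.4502] -0.015274940085731405
0.101 [-1.5308 -9.997  -3.626 ] -0.6360624878485398
23.075
```

Run:
```python
from h import *
np.set_printoptions(precision=4,suppress=True)
P=lambda y,z:cal([-.020-.068,y,z])
arm.move_l(P(.1003,.0033),feed=.02)
print(RC.T@arm.current_force())
arm.grip(.06);arm.sleep(.2)
arm.move_l(P(.1003,.10),feed=.12)
arm.move_l(cal([-.09,-.12,.17]),feed=.2)
print(arm.current_t())
for n in("top","side"):cv2.imwrite(f"pics/{n}7.png",arm.snapshot(n)[:,:,::-1])
t=cv2.imread("pics/top7.png")[175:275,230:390]; cv2.imwrite("pics/top7c.png",cv2.resize(t,None,fx=5,fy=5,interpolation=cv2.INTER_CUBIC))
t=cv2.imread("pics/side7.png")[175:285,220:350]; cv2.imwrite("pics/side7c.png",cv2.resize(t,None,fx=5,fy=5,interpolation=cv2.INTER_CUBIC))
```

```text
[ 0.0639 -3.7259 -3.5979]
26.5083
```

View pics/top7c.png

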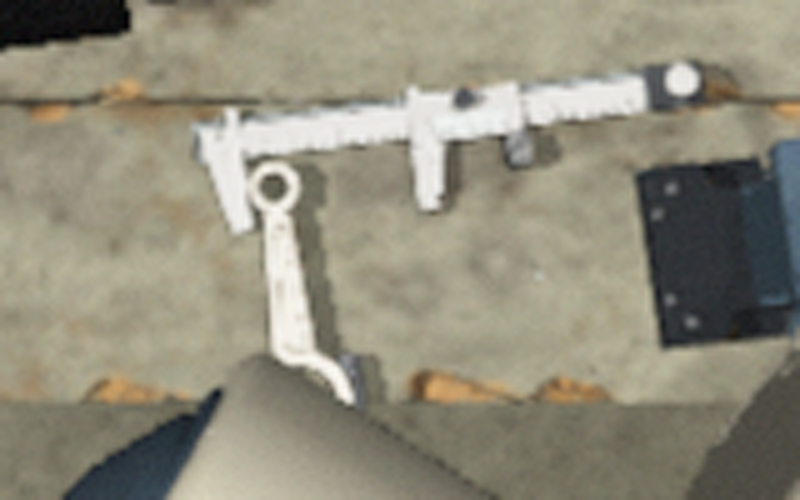

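View pics/side7c.png

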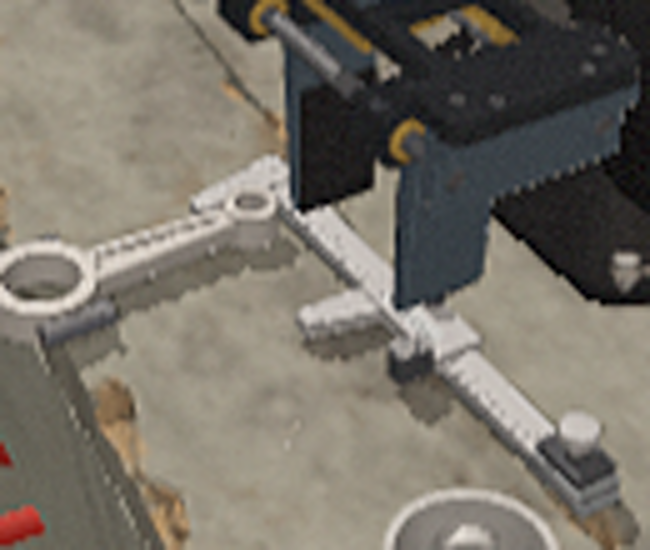

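```bash
python3 - <<'E'
from h import *
np.set_printoptions(precision=4,suppress=True)
C=lambda x,y:(x/5+230-.4,y/5+175-.4)
S=lambda x,y:(x/5+220-.4,y/5+175-.4)
inv=lambda p:RC.T@(p-O)
for n,p in(("thumb back top",pl("top",C(535,150),.023)),("thumb front L",pl("top",C(505,160),.023)),("thumb tip",pl("top",C(520,166),.023)),
 ("slideface",pl("top",C(416,208),.014)),("fixface",pl("top",C(254,228),.014)),("small",pl("top",C(273,186),.02)),("smallS",pl("side",S(252,202),.02)),("bigS",pl("side",S(43,280),.02))):print(n,p,inv(p))
D=np.diff
a=pl("side",S(252,202),.02)-pl("side",S(43,280),.02)
print(np.degrees(np.arctan2(a[1],a[0])))
E
python3 - <<'E'
import cv2
t=cv2.imread("pics/top7.png")[185:220,300:380]; cv2.imwrite("pics/top7d.png",cv2.resize(t,None,fx=9,fy=9,interpolation=cv2.INTER_CUBIC))
E
```

```text
thumb back top [ 0.4917 -0.1172  0.023 ] [-0.0168 -0.041   0.023 ]
thumb front L [ 0.4863 -0.101   0.023 ] [-0.0202 -0.0243  0.023 ]
thumb tip [ 0.4831 -0.1089  0.023 ] [-0.0243 -0.0318  0.023 ]
slideface [ 0.4614 -0.054   0.014 ] [-0.0394  0.0253  0.014 ]
fixface [0.4507 0.0333 0.014 ] [-0.0397  0.1133  0.014 ]
small [0.4728 0.0232 0.02  ] [-0.0189  0.1007  0.02  ]
smallS [0.4721 0.0246 0.02  ] [-0.0194  0.1021  0.02  ]
bigS [0.357 0.009 0.02 ] [-0.1355  0.1003  0.02  ]
7.718478565915512
```

View pics/top7d.png

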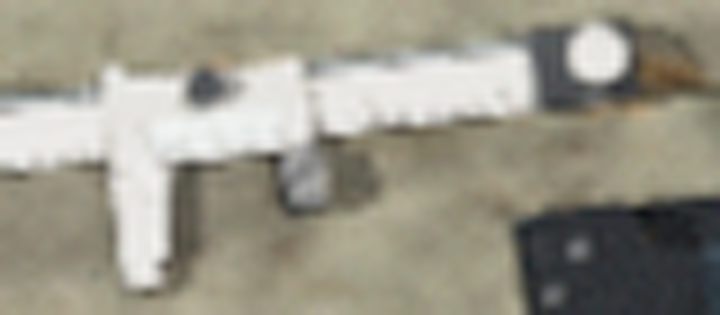

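Run:
```python
from h import *
np.set_printoptions(precision=4,suppress=True)
P=lambda y,z=.0145:cal([-.018,y,z])
arm.grip(0.0)
arm.move_l(P(-.068,.10),feed=.2)
arm.move_l(P(-.068,.03),feed=.12)
arm.move_l(P(-.068),feed=.05);arm.sleep(.1)
F=lambda:RC.T@arm.current_force()
print(F(),arm.current_width())
y=-.068
while y<-.03:
    y+=.002;arm.move_l(P(y),feed=.04)
    f=F()
    if f[1]<-1.5: print(y,f);break
arm.sleep(.1);print(y,F(),arm.current_t())
cv2.imwrite(f"pics/side8.png",cv2.resize(arm.snapshot("side")[175:285,220:350,::-1],None,fx=5,fy=5,interpolation=cv2.INTER_CUBIC))
```

```text
[0.2989 0.332  0.6419] 0.00017046478858207778
-0.02999999999999997 [0.0631 0.0919 0.7678] 34.4417
```

View pics/side8.png

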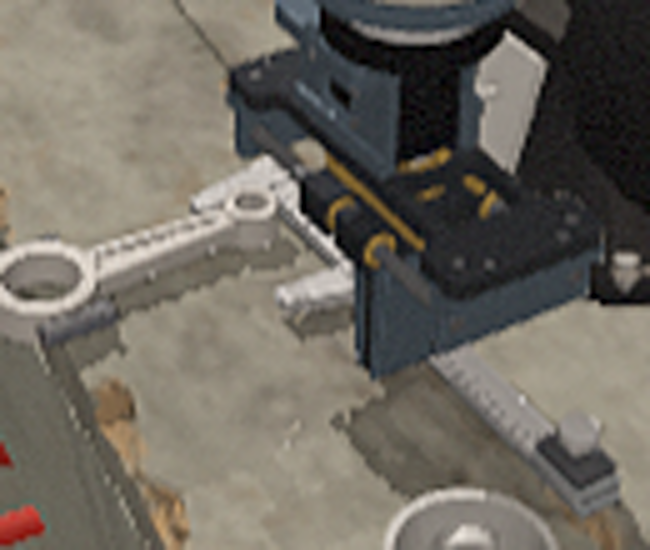

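Run:
```python
from h import *
np.set_printoptions(precision=4,suppress=True)
S=lambda x,y:(x/5+220-.4,y/5+175-.4)
inv=lambda p:RC.T@(p-O)
print(inv(pl("side",S(303,326),.014)),inv(pl("side",S(283,300),.014)))
P=lambda y,z=.0145:cal([-.018,y,z])
F=lambda:RC.T@arm.current_force()
arm.move_l(P(-.010),feed=.03)
print(F(),arm.current_t())
cv2.imwrite(f"pics/side9.png",cv2.resize(arm.snapshot("side")[175:285,220:350,::-1],None,fx=5,fy=5,interpolation=cv2.INTER_CUBIC))
```

```text
[-0.0437  0.0151  0.014 ] [-0.0418  0.0359  0.014 ]
[ 0.4167 -0.1123  0.1081] 35.3083
```

View pics/side9.png

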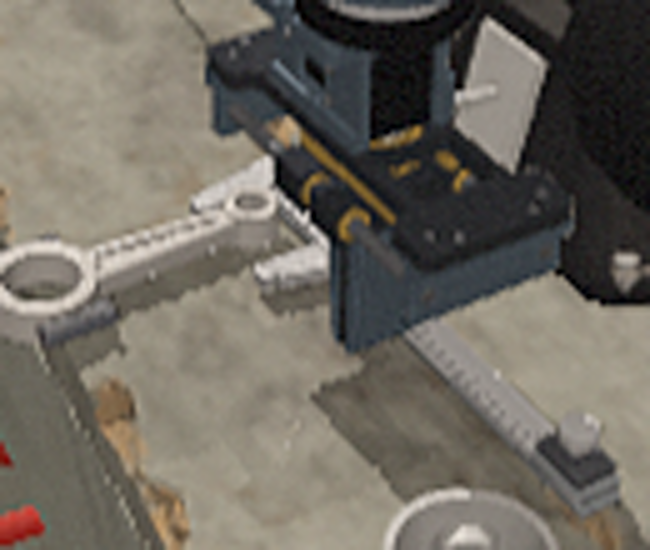

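Run:
```python
from h import *
np.set_printoptions(precision=4,suppress=True)
P=lambda y,z=.0145:cal([-.018,y,z])
F=lambda:RC.T@arm.current_force()
arm.move_l(P(.003),feed=.03);arm.sleep(.1);print(F(),arm.current_t())
y=.003
while y<.0165:
    y+=.0005;arm.move_l(P(y),feed=.01);arm.sleep(.05)
    f=F();print(round(y,4),f.round(2))
    if f[1]<-4.5:break
print(arm.current_t(),RC.T@(arm.current_ee_pos()-O))
cv2.imwrite(f"pics/side10.png",cv2.resize(arm.snapshot("side")[175:285,220:350,::-1],None,fx=5,fy=5,interpolation=cv2.INTER_CUBIC))
```

```text
[-0.5379 -0.4524  0.107 ] 36.0417
0.0035 [-0.13  0.24  0.27]
0.004 [-0.39 -1.46 -0.89]
0.0045 [-0.65 -1.31 -0.09]
0.005 [ 0.82 -0.84 -0.41]
0.0055 [ 0.62 -1.35 -0.66]
0.006 [-0.48 -1.82 -1.08]
0.0065 [-0.42 -1.85  0.8 ]
0.007 [-0.42 -0.68  0.11]
0.0075 [ 1.09 -1.41  0.53]
0.008 [ 0.56 -0.6   0.37]
0.0085 [ 0.18 -1.36 -0.43]
0.009 [ 0.26 -1.13 -0.32]
0.0095 [-0.33 -1.07  0.15]
0.01 [ 1.68 -0.77  0.89]
0.0105 [ 1.37 -0.04  0.66]
0.011 [ 1.01 -0.88 -0.2 ]
0.0115 [-0.54 -0.82 -0.56]
0.012 [ 1.59 -2.21 -0.27]
0.0125 [ 0.55 -1.68 -1.02]
0.013 [ 0.71 -1.37  0.17]
0.0135 [ 0.52 -0.72 -0.36]
0.014 [ 1.13 -1.    0.08]
0.0145 [ 1.76 -0.9  -0.18]
0.015 [-0.03 -3.49 -0.41]
0.0155 [-0.65 -6.13 -0.54]
43.5417 [-0.0179  0.0152  0.0145]
```

View pics/side10.png

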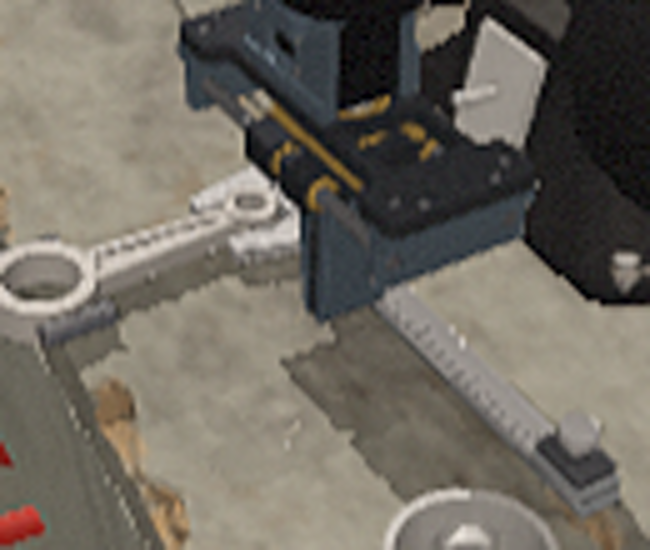

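Run:
```python
from h import *
np.set_printoptions(precision=4,suppress=True)
P=lambda y,z=.0145:cal([-.018,y,z])
F=lambda:RC.T@arm.current_force()
arm.move_l(P(.016),feed=.01);arm.sleep(.1);print(F())
arm.move_l(P(-.005),feed=.05);print(F())
arm.move_l(P(-.01,.10),feed=.15)
arm.move_l(cal([-.1,-.18,.2]),feed=.25);arm.sleep(.2)
print(arm.current_t())
for n in("top","side"):cv2.imwrite(f"pics/{n}11.png",arm.snapshot(n)[:,:,::-1])
t=cv2.imread("pics/top11.png")[175:265,230:390]; cv2.imwrite("pics/top11c.png",cv2.resize(t,None,fx=5,fy=5,interpolation=cv2.INTER_CUBIC))
t=cv2.imread("pics/side11.png")[175:285,215:345]; cv2.imwrite("pics/side11c.png",cv2.resize(t,None,fx=5,fy=5,interpolation=cv2.INTER_CUBIC))
```

```text
[-1.1483 -8.6395 -0.9043]
[ 0.3288  0.1286 -1.3554]
46.4417
```

View pics/top11c.png

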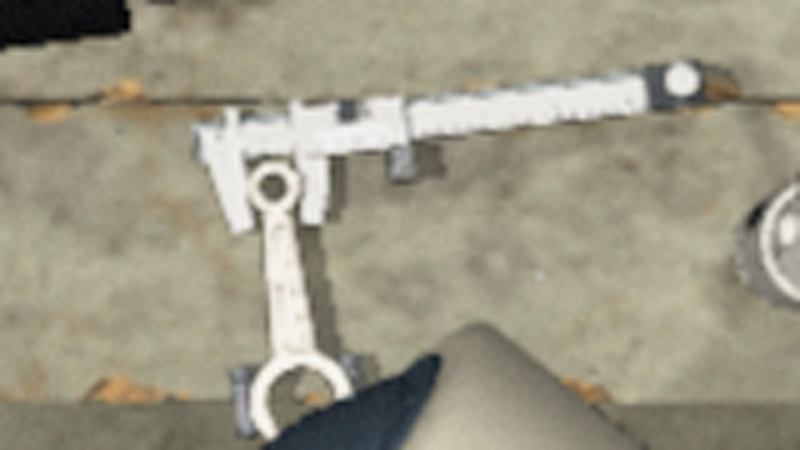

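View pics/side11c.png

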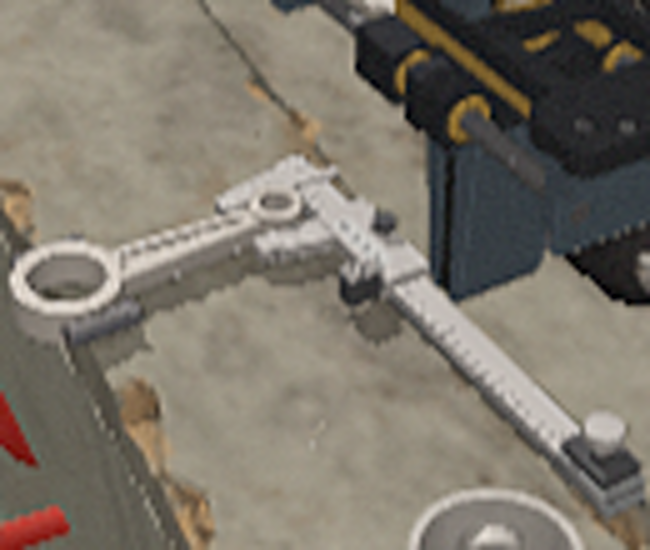

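View pics/side11.png

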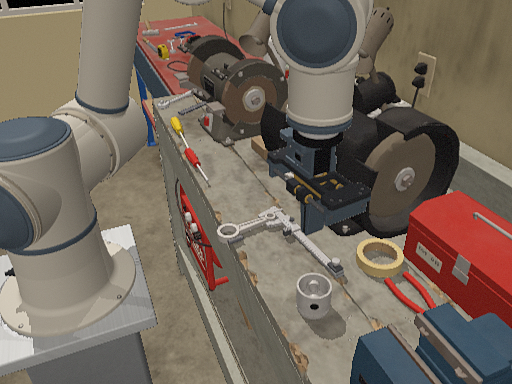

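Run:
```python
from h import *
np.set_printoptions(precision=4,suppress=True)
C=lambda x,y:(x/5+230-.4,y/5+175-.4)
S=lambda x,y:(x/5+215-.4,y/5+175-.4)
inv=lambda p:RC.T@(p-O)
f=lambda n,p,z:print(n,inv(pl(n,p,z)))
f("top",C(301,220),.014);f("top",C(254,228),.014);f("top",C(273,186),.02)
f("side",S(277,202),.02);f("side",S(65,281),.02)
f("top",C(786,243),.058); p=pl("side",((313)),.058) if 0 else None
```

```text
top [-0.0384  0.0876  0.014 ]
top [-0.0397  0.1133  0.014 ]
top [-0.0189  0.1007  0.02  ]
side [-0.0194  0.1021  0.02  ]
side [-0.1371  0.1003  0.02  ]
top [-0.0834 -0.1559  0.058 ]
```

Run:
```python
from h import *
print(arm.current_t(),arm.sign_off())
```

```text
the job is handed in; nothing more can be done
46.5417 None
```

The job is done and handed in at 46.5 s of the 70 s limit. The sign-off gives no verdict, so what follows rests on my own checks.

**What I did**
- **Piston:** I lifted it out of the mouth by the skirt and set it down upright at about (0.44, -0.26). That is about 26 cm from the mouth, going by the commanded position and both views.
- **Rod:** I laid it flat with the small end in the mouth and moved it sideways until it touched the fixed jaw (about 10 N). I then eased it back slightly and let go.
- **Sliding jaw:** I pushed the thumb rest with closed fingers in half-millimetre steps. The force then rose steadily, 3.5, 6.1 and 8.6 N, so I stopped and drew the arm clear.

**What the last checks showed**
- **Small end:** in the caliper frame its centre is at x about -19 mm and y about 100.7 mm in the top view, 102.1 mm in the side view. The target is y of 101 mm.
- **Rod angle:** the rod is within about 1° of square to the beam.
- **Rod overhang:** its big end overhangs the front edge of the bench by about 3 cm, but the rod lies flat and still.
- **Other tools:** the arm never went near the screwdriver or the wooden block. The screwdriver has not moved in the side view. I did not measure the block again.

**What disagreed**
- **Calibration:** the two cameras differ by about 2–4 mm along y, so I used the average.
- **Opening:** the top view gives about 25.7 mm, give or take 2 mm, just under the 25.8 mm lower limit. A 28 mm part between both jaws rules that out. The solid rise in force agrees with about 28 mm.

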